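Load the press nests with the open cartridge bodies

ROBOT

A 6-joint arm with a two-finger parallel gripper is mounted at the origin on the work surface. World frame = base frame: x ahead of the robot, y to its left, z up, the work surface at z = 0. Lengths are in m, angles in degrees, forces in N, time in s.
With the tool pointing down it reaches from about 0.35 to 0.875 m from the base axis. Payload 4.2 kg.
Tool frame: the origin (TCP) lies between the finger pads; the fingertips stand 17 mm ahead of it and the grasp point (between the pads) lies 2 mm behind it; z points along the fingers, y is the line along which they close (so a half turn about z gives the same grasp; the last joint's range is limited). The gripper opens to 87 mm and grips with 3 to 60 N. Pads are 19 mm wide; open, the fingers measure 117 mm over their backs; the gripper's body (75 mm by 190 mm) begins 51 mm behind the grasp point.
Start: joints at [84.775, 22.042, 0.453, 0, -68.411, -14.817], TCP at [0.214, 0.587, 0.24] pointing down, gripper open.
Joint ranges: [-179.83, 179.83], [-69.29, 118.12], [-61.27, 80.66], [-181.25, 117.63], [-171.15, -9.14], [-177.46, 177.46]. Speed limits (degrees/s): [159.86, 159.86, 180, 180, 180, 180].

INTERFACE

Orientations are given as a 3x3 rotation matrix whose columns are the frame's x, y, z axes.
In Python, from station import r gives the robot as it stands.
- The arm moves only by the tool servo_tool, never from a script. Its argument "targets" is a list of rows, each a list of 5 numbers: the shift along the world's x, y, z in units of 30 mm (1.0 is 30 mm), then the turn about the world's z in rad, then the finger opening in mm, from 0 to 87. In form: [[x, y, z, turn, gripper], ...]. A call has exactly 5 rows; each row is the pose to reach, as a shift and turn from the pose commanded when the call began; what a row does not reach only later rows make up. A row lasts 1/12 s, in which the tool goes at most 41.7 mm and 7.16 degrees, less where a joint would pass 70% of its speed; a pose out of reach is approached as far as the arm can. A call with a gripper value outside its range is refused whole. The fingers move at their own pace and stop on an object; the grip force is fixed at half the most. Time passes only in rows, so rows that repeat a pose let the fingers close, or fill a call up. It gives the time, the measured TCP pose, the force, the opening and the grip force at its end, in the units of the state.
- r.sense(): the state, without advancing time (a new reading comes with each control period).
- r.capture(name): name is "side" or "top" or "wrist"; returns a dict with "pixels" (384x512x3 uint8, red, green, blue), "fx", "fy", "cx", "cy" (pixels), "world_from_camera" (4x4, takes a point from camera to world coordinates). Camera axes: x right, y down, z forward; pixel columns grow to the right and rows downward; lengths in m; the calibration is good to about 2 mm. The wrist camera is an equidistant fisheye: a pixel r from the principal point sees the ray r / f radians off the axis. A picture is of the moment at which its call begins. There is no depth.
- r.finish_job(): hands the job in; it is judged then, once.
The state is a dict: "time_s": time; "joints": joint angles; "joint_velocities": joint speeds; "effort": joint torques, N m; "tcp_pos": TCP position; "ee_rot": TCP orientation; "wrist_force": force on the tool from outside, world axes, zero at the start; "moment": the same for the moment, N m; "gripper_width": opening from 0.0 (shut) to 1.0 (fully open); "gripper_force": force on a finger pad.
Only numpy, scipy, OpenCV 4.12 (cv2) and the standard library are available. Lean on these libraries where they do the work, as an engineer would, in place of code of your own. Each camera call takes 0.05 s, during which the arm holds its last target. There are 200 camera calls.

TASK

Load the press nests for the sample run: stand each of the four open black cartridge bodies (the ones without a steel head) in the nest whose bore fits its diameter, right down on the bore's floor, and let go. Keep the bodies upright all the way, lower them in rather than dropping them, and leave the two finished cartridges with steel heads standing where they are.

Things in the scene. Friction and masses are not known exactly. Their poses are not given: they have to be found in the camera images.
- body28: open cartridge body, the smallest of four: matt black cylinder 28 mm in diameter, 85 mm tall, standing upright, without a steel head; a pale piston face lies 12 mm below its open rim. Origin at the centre of its underside, z up its axis. Round: grip it across any diameter. 0.13 to 0.22 kg.
- body36: open cartridge body, the second smallest of four: matt black cylinder 36 mm in diameter, 95 mm tall, standing upright, without a steel head; a pale piston face lies 12 mm below its open rim. Origin at the centre of its underside, z up its axis. Round: grip it across any diameter. 0.23 to 0.37 kg.
- body45: open cartridge body, the second largest of four: matt black cylinder 45 mm in diameter, 105 mm tall, standing upright, without a steel head; a pale piston face lies 12 mm below its open rim. Origin at the centre of its underside, z up its axis. Round: grip it across any diameter. 0.36 to 0.58 kg.
- body56: open cartridge body, the largest of four: matt black cylinder 56 mm in diameter, 115 mm tall, standing upright, without a steel head; a pale piston face lies 12 mm below its open rim. Origin at the centre of its underside, z up its axis. Round: grip it across any diameter. 0.55 to 0.9 kg.
- nest33: press nest with the smallest bore of four: fixed aluminium disc 84 mm wide, 30 mm tall, on a dark steel plate, with a vertical bore 33 mm wide for the 28 mm body. The bore's flat floor is 8 mm above the nest's underside (22 mm deep); its top 7 mm flares to 41 mm. Origin at the centre of the underside, z up. Nests are alike but for the bore.
- nest41: press nest with the second smallest bore of four: fixed aluminium disc 84 mm wide, 30 mm tall, on a dark steel plate, with a vertical bore 41 mm wide for the 36 mm body. The bore's flat floor is 8 mm above the nest's underside (22 mm deep); its top 7 mm flares to 49 mm. Origin at the centre of the underside, z up. Nests are alike but for the bore.
- nest50: press nest with the second largest bore of four: fixed aluminium disc 84 mm wide, 30 mm tall, on a dark steel plate, with a vertical bore 50 mm wide for the 45 mm body. The bore's flat floor is 8 mm above the nest's underside (22 mm deep); its top 7 mm flares to 58 mm. Origin at the centre of the underside, z up. Nests are alike but for the bore.
- nest61: press nest with the largest bore of four: fixed aluminium disc 84 mm wide, 30 mm tall, on a dark steel plate, with a vertical bore 61 mm wide for the 56 mm body. The bore's flat floor is 8 mm above the nest's underside (22 mm deep); its top 7 mm flares to 69 mm. Origin at the centre of the underside, z up. Nests are alike but for the bore.
- finished36: finished cartridge, to be left alone: a black cylinder 36 mm in diameter and 95 mm tall with a bright stepped steel head on top, 135 mm tall in all, standing upright and loose among the open bodies. Origin at the centre of its underside, z up.
- finished45: finished cartridge, to be left alone: a black cylinder 45 mm in diameter and 105 mm tall with a bright stepped steel head on top, 145 mm tall in all, standing upright and loose among the open bodies. Origin at the centre of its underside, z up.
Not all that is in view belongs to the job. What is shaped like the body28 but blue is not meant.

How it is judged (in metres and radians):
At the end, for the whole second after the job is handed in: Each open body stands in the nest bored for it: its axis within 8 mm of the nest's axis, its underside on the bore's floor (within 4 mm), upright within 4.5 degrees, at rest and released; both finished cartridges upright and within 20 mm of where they began (horizontal distance between body28 and nest33 below 0.008 m and z of body28 in the frame of nest33 between 0.004 and 0.012 m and angle between each of body28, body36, body45, body56, finished36, finished45's own z axis and vertical below 0.08 rad and linear speed of each of body28, body36, body45, body56 below 0.02 m/s and angular speed of each of body28, body36, body45, body56 below 0.2 rad/s and contact force between the fingers and body28 below 0.1 N and horizontal distance between body36 and nest41 below 0.008 m and z of body36 in the frame of nest41 between 0.004 and 0.012 m and contact force between the fingers and body36 below 0.1 N and horizontal distance between body45 and nest50 below 0.008 m and z of body45 in the frame of nest50 between 0.004 and 0.012 m and contact force between the fingers and body45 below 0.1 N and horizontal distance between body56 and nest61 below 0.008 m and z of body56 in the frame of nest61 between 0.004 and 0.012 m and contact force between the fingers and body56 below 0.1 N and distance of each of finished36, finished45 from where it was at the start of the episode below 0.02 m); the robot touches nothing.
It fails at once if an open body tips over or is carried lying (more than 30 degrees from upright) (angle between any of body28, body36, body45, body56's own z axis and vertical above 0.52 rad).
It fails at once if an open body is dropped (falls freely by more than about 25 mm) ((linear speed of body28 above 0.7 m/s and contact force between body28 and anything else below 0.1 N) or (linear speed of body36 above 0.7 m/s and contact force between body36 and anything else below 0.1 N) or (linear speed of body45 above 0.7 m/s and contact force between body45 and anything else below 0.1 N) or (linear speed of body56 above 0.7 m/s and contact force between body56 and anything else below 0.1 N)).
It fails at once if a finished cartridge is shifted by more than 20 mm or knocked over (distance of any of finished36, finished45 from where it was at the start of the episode above 0.02 m or angle between any of finished36, finished45's own z axis and vertical above 0.4 rad).
It also fails if it takes over 112 s, if anything falls off the work surface, if the arm or the gripper's body presses on something with over 40 N, if the wrist force passes 120 N, or if a joint passes its speed limit or range.

## Working session

There is one attempt and no reset: what is moved stays moved. The work goes in short steps, Python scripts to look and compute and a tool call to move; the robot and the scene stay as the last step left them, time stands still between calls to the robot, and variables do not carry over. Pictures are saved under pics/ and viewed, at most 14 in all, crops included, and the job is handed in when it is done.

Besides the shell and the picture viewer there is one more tool, called after "Request:" by a JSON object that holds its "method" and its "body", one argument or row to a line. servo_tool: Moves the arm, as the interface text tells. Its arguments: {"type":"object","properties":{"targets":{"type":"array","items":{"type":"array","items":{"type":"number"}}}},"required":["targets"]}

```bash
mkdir -p pics; ls
python3 - <<'E'
from station import r
import cv2
for n in ("top","side"):
    c=r.capture(n); cv2.imwrite(f"pics/{n}0.png",cv2.resize(c["pixels"][:,:,::-1],(768,576)))
    print(n,c["fx"],c["cx"],c["cy"],c["world_from_camera"].round(3).tolist())
s=r.sense(); print(s["time_s"],s["tcp_pos"],s["ee_rot"],s["gripper_width"],s["wrist_force"])
E
```

```text
pics
top 403.78996942236716 253.79546944520104 190.73723790458777 [[-0.022, -0.983, 0.182, 0.292], [-1.0, 0.024, 0.008, -0.001], [-0.012, -0.182, -0.983, 1.122], [0.0, 0.0, 0.0, 1.0]]
side 428.2477894701685 253.7129431538958 188.86487195195153 [[-0.932, -0.268, 0.243, 0.304], [-0.362, 0.697, -0.619, 0.528], [-0.004, -0.665, -0.747, 0.716], [0.0, 0.0, 0.0, 1.0]]
0.1 [0.21400873 0.58669254 0.23858715] [[ 9.39393957e-01 -3.42839149e-01 -5.58515329e-04]
 [-3.42839587e-01 -9.39392140e-01 -1.85061163e-03]
 [ 1.09797207e-04  1.92993455e-03 -9.99998132e-01]] 1.0023462395968934 [ 0.49036945  0.7792359  -0.21249814]
```

View pics/top0.png

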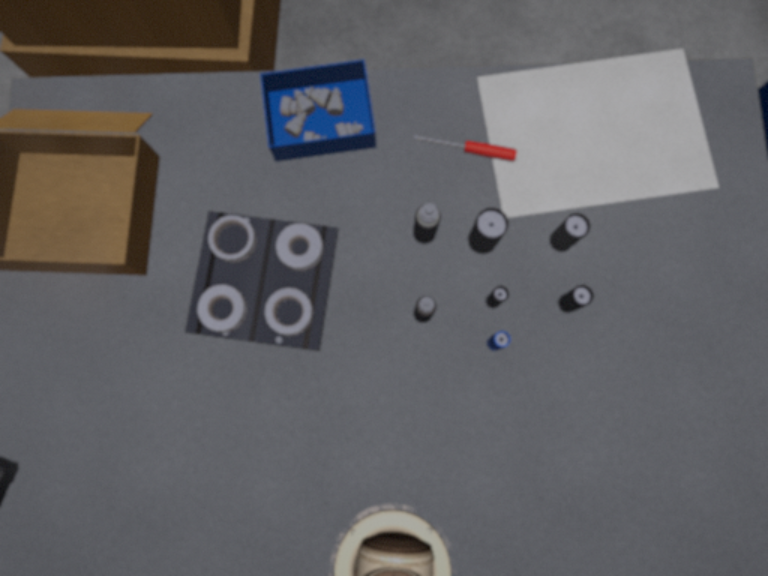

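View pics/side0.png

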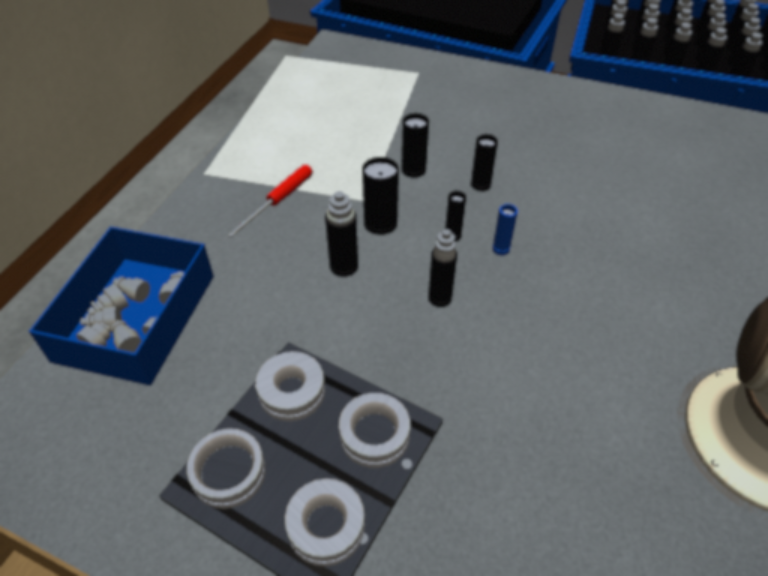

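The top view shows four nests on the left. The largest bore is at about (232,238), the smallest at (299,246), and the others at (221,308) and (289,311). The open bodies, identified by their pale piston faces, are at (490,224) for body56, (576,226), (582,296) and (500,295). The finished cartridges are at (428,213) and (426,305), and the blue decoy at (501,340). The side view agrees with this.

```bash
cat > h.py <<'E'
from station import r
import cv2, numpy as np
def ray(c,u,v):
    T=c["world_from_camera"]; d=T[:3,:3]@[(u-c["cx"])/c["fx"],(v-c["cy"])/c["fy"],1]; return T[:3,3],d
def onz(c,p,z):
    o,d=ray(c,*p); return o+d*(z-o[2])/d[2]
def cross(c1,p1,c2,p2):
    o1,d1=ray(c1,*p1);o2,d2=ray(c2,*p2)
    t=np.linalg.lstsq(np.c_[d1,-d2],o2-o1,rcond=None)[0]
    a,b=o1+d1*t[0],o2+d2*t[1]; return (a+b)/2,np.linalg.norm(a-b)
def blobs(c,thr):
    g=c["pixels"].min(axis=2); m=(g>thr).astype(np.uint8)
    cs,hi=cv2.findContours(m,cv2.RETR_CCOMP,cv2.CHAIN_APPROX_NONE)
    return [(k,hi[0][i]) for i,k in enumerate(cs)]
E
python3 - <<'E'
from h import *
T=r.capture("top");S=r.capture("side")
for n,c in(("top",T),("side",S)):
    for thr in (125,):
        print(n,thr,"bg",c["pixels"][250,230 if n=="top" else 330])
        for k,hh in blobs(c,thr):
            a=cv2.contourArea(k)
            if 15<a<3000 and len(k)>=6:
                (e,ax,an)=cv2.fitEllipse(cv2.convexHull(k)) if len(cv2.convexHull(k))>=5 else (k.mean((0,1)),(0,0),0)
                print("in " if hh[3]>=0 else "out",round(a),np.round(e,1),np.round(ax,1))
E
```

```text
top 125 bg [100 102 108]
out 100 [259.4 373. ] [ 6.  40.3]
out 1086 [261.5 379.8] [74.6 86.5]
out 48 [387.6 196.8] [7.6 9.3]
in  18 [387.1 197.1] [4.4 6.1]
out 631 [191.7 207.1] [28.5 29.5]
in  396 [191.6 206.9] [23.  23.4]
out 638 [146.7 204.8] [28.4 30. ]
in  280 [146.7 204.7] [19.1 20. ]
out 596 [198.8 163.3] [27.5 29. ]
in  196 [198.9 163.3] [16.3 16.6]
out 90 [383.9 150.4] [10.5 12.3]
in  20 [383.5 150.8] [5.4 5.6]
out 583 [153.7 157.7] [27.  29.4]
in  517 [153.6 157.9] [25.6 27. ]
out 181 [327.4 148.9] [14.9 17. ]
in  18 [327.4 149.4] [4.9 5.6]
side 125 bg [114 120 122]
out 2040 [215.8 344.7] [50.3 53.1]
in  695 [216.  344.2] [29.3 31.5]
out 1711 [149.  308.2] [43.7 51.5]
in  1177 [149.2 308.4] [36.1 42.9]
out 1494 [249.2 282.7] [41.8 46.8]
in  726 [249.3 282.5] [29.4 32.9]
out 1825 [492.1 289.5] [55.8 94.4]
out 1284 [192.3 253. ] [37.5 45.3]
in  305 [192.7 252.9] [18.5 22.2]
out 76 [ 81.4 222.5] [11.3 18.2]
out 224 [ 64.6 213.9] [17.7 28.5]
out 55 [ 88.6 189.9] [ 8.3 17.2]
out 84 [ 78.2 193. ] [10.6 27. ]
out 36 [113. 190.] [ 4.5 14.3]
out 22 [164.4 146.3] [ 1.9 36.7]
out 115 [253.3 113.3] [ 8.8 18.8]
out 34 [109.5 113.2] [ 8.  12.3]
out 78 [123.  106.8] [12.3 14.7]
out 24 [276.9  81.6] [ 4.5 10.1]
in  34 [225.9 132.1] [6.1 8.4]
```

```bash
cat >> h.py <<'E'
def piston(c,p,half,fac=4):
    u,v=map(int,p); x0,y0=u-half,v-half
    g=cv2.resize(c["pixels"][y0:v+half+1,x0:u+half+1].max(axis=2),None,fx=fac,fy=fac,interpolation=cv2.INTER_CUBIC)
    best=None
    for thr in (60,70,80,90,100,110):
        cs,_=cv2.findContours((g>thr).astype(np.uint8),cv2.RETR_EXTERNAL,cv2.CHAIN_APPROX_NONE)
        for k in cs:
            bx=cv2.boundingRect(k)
            if bx[0]>0 and bx[1]>0 and bx[0]+bx[2]<g.shape[1] and bx[1]+bx[3]<g.shape[0] and cv2.contourArea(k)>20*fac and best is None:
                h=cv2.convexHull(k); m=cv2.moments(h); best=((m["m10"]/m["m00"]+.5)/fac-.5+x0,(m["m01"]/m["m00"]+.5)/fac-.5+y0),np.array(cv2.fitEllipse(h)[1])/fac,thr
    return best
E
python3 - <<'E'
from h import *
T=r.capture("top");S=r.capture("side")
N={"nest33":((198.85,163.3),(192.6,252.95)),"nest41":((146.7,204.75),(215.9,344.4)),"nest50":((191.65,207),(249.25,282.6)),"nest61":((153.65,157.8),(149.1,308.3))}
for n,(a,b) in N.items():
    X,e=cross(T,a,S,b); print(n,X.round(4),round(e,4),onz(T,a,.038).round(4)[:2],onz(S,b,.038).round(4)[:2])
B={"body28":((333,196),(304.5,132),.085,8),"body36":((387.6,197),(324,95),.095,9),"body45":((384,150.5),(277,82),.105,11),"body56":((327.4,149),(253.3,113),.115,14)}
for n,(a,b,h,w) in B.items():
    pa=piston(T,a,w);pb=piston(S,b,w)
    print(n,pa,pb,[onz(c,p[0],h-.006).round(4)[:2] for c,p in((T,pa),(S,pb)) if p])
    if pa and pb: print("   ",cross(T,pa[0],S,pb[0]))
# finished: steel top about 
for n,a,b,h in(("fin45",(285.3,139.5),(226.5,131),.145),("fin36",(284.5,201.5),(297.5,157),.135),("blue",(334,226),(338,141),.085)):
    print(n,onz(T,a,h)[:2].round(3),onz(S,b,h)[:2].round(3))
E
```

```text
nest33 [0.5727 0.1581 0.0406] 0.0009 [0.5739 0.1586] [0.5733 0.1566]
nest41 [0.4603 0.2996 0.0407] 0.0009 [0.4612 0.3004] [0.4605 0.2987]
nest50 [0.4514 0.1774 0.0401] 0.0008 [0.4521 0.1778] [0.4515 0.1763]
nest61 [0.5918 0.2838 0.0401] 0.0008 [0.5928 0.2845] [0.5923 0.283 ]
body28 ((333.2348688133572, 195.66887795666867), array([7.41148138, 9.17030811]), 90) ((304.39317430813713, 132.11209211069806), array([4.20762444, 8.04919434]), 60) [array([ 0.4672, -0.1996]), array([ 0.4665, -0.2009])]
    (array([ 0.46656376, -0.19938689,  0.08038704]), np.float64(0.0008091143765576868))
body36 ((387.67157886283326, 196.710528429168), array([10.30103302, 12.19526958]), 90) ((324.1769376992887, 94.68969217561933), array([ 5.17384291, 10.82114029]), 60) [array([ 0.4594, -0.3378]), array([ 0.4589, -0.3396])]
    (array([ 0.45881367, -0.33732491,  0.0906395 ]), np.float64(0.0007084173874094082))
body45 ((383.8792884371029, 150.27265988987716), array([12.74323559, 15.02270412]), 100) ((276.67974085978307, 81.62456475157359), array([ 7.01316166, 14.56743526]), 60) [array([ 0.581 , -0.3348]), array([ 0.5804, -0.3361])]
    (array([ 0.58022381, -0.33442094,  0.10024928]), np.float64(0.0007924264658795678))
body56 ((327.37021740787316, 148.93919343775008), array([17.57886314, 20.10652924]), 90) ((253.14959803215743, 113.34663726901847), array([10.65841103, 21.05798531]), 90) [array([ 0.5855, -0.1858]), array([ 0.585, -0.187])]
    (array([ 0.58477757, -0.18564224,  0.1101509 ]), np.float64(0.0006610247489315571))
fin45 [ 0.602 -0.075] [ 0.598 -0.072]
fin36 [ 0.446 -0.068] [ 0.444 -0.062]
blue [ 0.387 -0.196] [ 0.388 -0.192]
```

The nest tops measure z≈0.039–0.040, so the plate is about 9 mm thick. The two views agree to about 1.5 mm. I'll carry the smallest body first, with the tool turned -45° so it stays clear of the finished cartridges.

Request:
{"method": "servo_tool", "body": {
  "targets": [
    [0.42,-1.31,0,-0.05,60],
    [0.84,-2.62,0,-0.1,60],
    [1.26,-3.93,0,-0.15,60],
    [1.68,-5.24,0,-0.2,60],
    [2.1,-6.55,0,-0.25,60]
  ]
}}

```text
time_s: 0.72
tcp_pos: [0.2773, 0.3887, 0.2395]
ee_rot: [[0.824, -0.566, 0.0], [-0.566, -0.824, 0.0], [0.0, -0.0, -1.0]]
wrist_force: [1.0, 0.4, 0.9]
gripper_width: 0.728
gripper_force: 0.0
```

Request:
{"method": "servo_tool", "body": {
  "targets": [
    [0.42,-1.31,0,-0.05,60],
    [0.84,-2.62,0,-0.1,60],
    [1.26,-3.93,0,-0.15,60],
    [1.68,-5.24,0,-0.2,60],
    [2.1,-6.55,0,-0.25,60]
  ]
}}

```text
time_s: 1.13
tcp_pos: [0.3401, 0.1922, 0.2399]
ee_rot: [[0.659, -0.752, 0.001], [-0.752, -0.659, 0.001], [-0.0, -0.001, -1.0]]
wrist_force: [2.3, 0.7, -0.4]
gripper_width: 0.694
gripper_force: 0.0
```

Request:
{"method": "servo_tool", "body": {
  "targets": [
    [0.42,-1.31,0,-0.05,60],
    [0.84,-2.62,0,-0.1,60],
    [1.26,-3.93,0,-0.15,60],
    [1.68,-5.24,0,-0.2,60],
    [2.1,-6.55,0,-0.25,60]
  ]
}}

```text
time_s: 1.55
tcp_pos: [0.4032, -0.0044, 0.2401]
ee_rot: [[0.452, -0.892, 0.002], [-0.892, -0.452, 0.001], [0.0, -0.002, -1.0]]
wrist_force: [0.9, 0.0, 1.2]
gripper_width: 0.689
gripper_force: 0.0
```

Request:
{"method": "servo_tool", "body": {
  "targets": [
    [0.43,-1.32,0,0,60],
    [0.85,-2.64,0,0,60],
    [1.28,-3.96,0,0,60],
    [1.71,-5.28,0,0,60],
    [2.13,-6.58,0,0,60]
  ]
}}

```text
time_s: 1.97
tcp_pos: [0.4672, -0.2021, 0.2397]
ee_rot: [[0.453, -0.891, 0.001], [-0.891, -0.453, -0.0], [0.0, -0.0, -1.0]]
wrist_force: [1.1, 0.7, 0.6]
gripper_width: 0.692
gripper_force: 0.0
```

Run:
```python
from h import *
c=r.capture("wrist"); cv2.imwrite("pics/w1.png",c["pixels"][:,:,::-1]); s=r.sense()
print(s["tcp_pos"],s["joints"],c["fx"],c["cx"],c["cy"],c["world_from_camera"].round(3).tolist())
```

```text
[ 0.46943861 -0.20732675  0.23924805] [ -5.58536812  11.08263411 -15.1932116    0.18850287 -63.65468297
  32.20651224] 297.3186396354542 251.67503534804334 188.75715180282492 [[-0.891, -0.431, -0.139, 0.506], [-0.453, 0.849, 0.273, -0.277], [0.0, 0.306, -0.952, 0.385], [0.0, 0.0, 0.0, 1.0]]
```

View pics/w1.png

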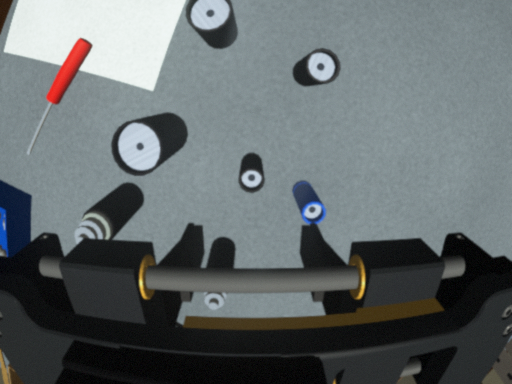

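The wrist view shows body28's piston at about (251,178), the blue decoy at (313,211), body56 at (141,147), body36 at (321,66) and finished36 at (214,299). I'll check body28's position with the fisheye model once the arm has settled.

Request:
{"method": "servo_tool", "body": {
  "targets": [
    [0,0,0,0,60],
    [0,0,0,0,60],
    [0,0,0,0,60],
    [0,0,0,0,60],
    [0,0,0,0,60]
  ]
}}

```text
time_s: 2.43
tcp_pos: [0.467, -0.1985, 0.24]
ee_rot: [[0.456, -0.89, 0.001], [-0.89, -0.456, 0.0], [0.0, -0.001, -1.0]]
wrist_force: [-0.3, 0.2, -0.3]
gripper_width: 0.687
gripper_force: 0.0
```

```bash
cat >> h.py <<'E'
def wz(c,p,z):
    x,y=(p[0]-c["cx"])/c["fx"],(p[1]-c["cy"])/c["fy"]; t=np.hypot(x,y)
    T=c["world_from_camera"]; d=T[:3,:3]@[np.sin(t)*x/t,np.sin(t)*y/t,np.cos(t)]; o=T[:3,3]
    return (o+d*(z-o[2])/d[2])[:2]
E
python3 - <<'E'
from h import *
c=r.capture("wrist"); print(r.sense()["tcp_pos"])
for n,p,w,h in(("28",(252,179),14,.085),("56",(141,147),28,.115),("36",(320,67),17,.095)):
    b=piston(c,p,w)
    print(n,b, b and wz(c,b[0],h-.006))
E
```

```text
[ 0.46704751 -0.19860409  0.23999374]
28 ((252.48379204153366, 175.10848972945084), array([18.91741753, 21.95775414]), 70) [ 0.46703823 -0.19973778]
56 None None
36 None None
```

Request:
{"method": "servo_tool", "body": {
  "targets": [
    [0,0,-1.2,0,60],
    [0,-0.03,-2.4,0,60],
    [0,-0.03,-3.6,0,60],
    [0,-0.03,-4.7,0,60],
    [0,-0.03,-5.4,0,60]
  ]
}}

```text
time_s: 2.9
tcp_pos: [0.4653, -0.1995, 0.0749]
ee_rot: [[0.455, -0.891, -0.004], [-0.891, -0.455, 0.001], [-0.002, 0.003, -1.0]]
wrist_force: [0.0, 0.2, 1.2]
gripper_width: 0.69
gripper_force: 0.0
```

Request:
{"method": "servo_tool", "body": {
  "targets": [
    [0,0,-0.2,0,60],
    [0,0,-0.33,0,60],
    [0,0,-0.33,0,60],
    [0,0,-0.33,0,15],
    [0,0,-0.33,0,15]
  ]
}}

```text
time_s: 3.32
tcp_pos: [0.4684, -0.2007, 0.0694]
ee_rot: [[0.454, -0.891, 0.004], [-0.891, -0.454, -0.001], [0.002, -0.003, -1.0]]
wrist_force: [0.5, 0.3, 0.5]
gripper_width: 0.609
gripper_force: 0.0
```

Request:
{"method": "servo_tool", "body": {
  "targets": [
    [0,0,0,0,15],
    [0,0,0,0,15],
    [0,0,0,0,15],
    [0,0,0,0,15],
    [0,0,0,0,15]
  ]
}}

```text
time_s: 3.73
tcp_pos: [0.4672, -0.2007, 0.068]
ee_rot: [[0.454, -0.891, 0.001], [-0.891, -0.454, -0.0], [0.0, -0.0, -1.0]]
wrist_force: [0.3, 0.3, 2.5]
gripper_width: 0.314
gripper_force: 30.0
```

Request:
{"method": "servo_tool", "body": {
  "targets": [
    [0,0,0.6,0,15],
    [0,0,1.8,0,15],
    [0,0,3.0,0,15],
    [0,0,4.2,0,15],
    [0,0,5.3,0,15]
  ]
}}

```text
time_s: 4.15
tcp_pos: [0.4666, -0.2006, 0.2284]
ee_rot: [[0.454, -0.891, 0.0], [-0.891, -0.454, 0.0], [-0.0, -0.0, -1.0]]
wrist_force: [1.0, -0.3, -1.6]
gripper_width: 0.312
gripper_force: 30.0
```

Request:
{"method": "servo_tool", "body": {
  "targets": [
    [0.15,0.5,0.6,0,15],
    [0.5,1.6,0.6,0,15],
    [0.85,2.8,0.6,0,15],
    [1.2,4.0,0.6,0,15],
    [1.55,5.2,0.6,0,15]
  ]
}}

```text
time_s: 4.57
tcp_pos: [0.5132, -0.0432, 0.2444]
ee_rot: [[0.453, -0.892, -0.001], [-0.892, -0.453, 0.0], [-0.001, 0.0, -1.0]]
wrist_force: [1.1, 0.3, -1.3]
gripper_width: 0.317
gripper_force: 30.0
```

Request:
{"method": "servo_tool", "body": {
  "targets": [
    [0.36,1.2,0,0,15],
    [0.72,2.4,0,0,15],
    [1.08,3.6,0,0,15],
    [1.44,4.8,0,0,15],
    [1.75,5.9,0,0,15]
  ]
}}

```text
time_s: 4.98
tcp_pos: [0.566, 0.1345, 0.244]
ee_rot: [[0.454, -0.891, -0.001], [-0.891, -0.454, -0.0], [-0.0, 0.001, -1.0]]
wrist_force: [0.3, 0.4, -1.6]
gripper_width: 0.31
gripper_force: 30.0
```

Request:
{"method": "servo_tool", "body": {
  "targets": [
    [0.2,0.7,0,0,15],
    [0.25,0.85,0,0,15],
    [0.25,0.85,0,0,15],
    [0.25,0.85,0,0,15],
    [0.25,0.85,0,0,15]
  ]
}}

```text
time_s: 5.4
tcp_pos: [0.573, 0.1566, 0.2444]
ee_rot: [[0.453, -0.892, -0.001], [-0.892, -0.453, -0.0], [-0.0, 0.001, -1.0]]
wrist_force: [-0.1, 0.3, -0.9]
gripper_width: 0.32
gripper_force: 30.0
```

Run:
```python
from h import *
s=r.sense();print(s["time_s"],s["tcp_pos"],s["gripper_width"],s["gripper_force"],s["wrist_force"],s["joints"])
c=r.capture("wrist"); cv2.imwrite("pics/w2.png",c["pixels"][:,:,::-1])
```

```text
5.4 [0.57302911 0.15663513 0.24441476] 0.32010434558120865 29.968273436247728 [-0.07955611  0.26041058 -0.94750265] [ 3.08898769e+01  1.88733001e+01 -3.60020439e+00 -6.44613237e-03
 -6.75916143e+01 -3.96747575e+00]
```

View pics/w2.png

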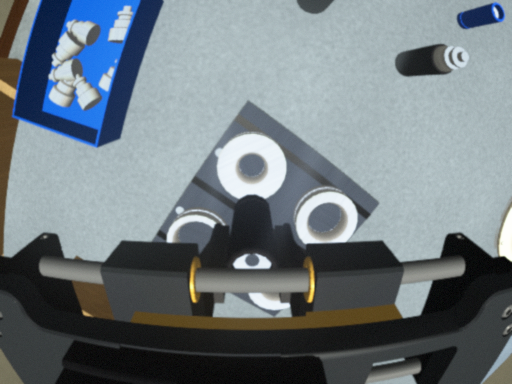

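The held body28 stands upright in the fingers, with its piston at (250,262). nest33 is straight below its axis at (250,165), nest50 at (327,215), nest61 at (195,235) and nest41 hidden behind at (265,285). Next I'll cross-check the nest33 and nest50 positions from this view.

Run:
```python
from h import *
c=r.capture("wrist")
for k,hh in blobs(c,170):
    a=cv2.contourArea(k); x,y,w,h=cv2.boundingRect(k)
    if 300<a<8000 and 120<y<260 and 150<x<380:
        e=cv2.fitEllipse(k); print("in" if hh[3]>=0 else "out",a,np.round(e[0],1),np.round(e[1],1),wz(c,e[0],.039).round(4))
```

```text
out 343.5 [190.8 231.4] [29.7 45.6] [0.6055 0.2717]
out 2505.0 [326.6 218.5] [51.3 62.9] [0.4538 0.1743]
in 1184.0 [326.7 220.6] [36.6 41.3] [0.452  0.1768]
out 3490.5 [250.9 165.8] [63.8 70.4] [0.5744 0.1565]
in 717.5 [251.7 167.2] [29.9 30.7] [0.5727 0.1576]
```

Request:
{"method": "servo_tool", "body": {
  "targets": [
    [0,0,-0.9,0,15],
    [0,0,-1.9,0,15],
    [0,0,-2.9,0,15],
    [0,0,-3.7,0,15],
    [0,0,-4.2,0,15]
  ]
}}

```text
time_s: 5.92
tcp_pos: [0.5719, 0.1561, 0.116]
ee_rot: [[0.452, -0.892, -0.004], [-0.892, -0.452, -0.002], [-0.0, 0.004, -1.0]]
wrist_force: [0.1, 0.8, -1.0]
gripper_width: 0.319
gripper_force: 30.0
```

Request:
{"method": "servo_tool", "body": {
  "targets": [
    [0,0,-0.25,0,15],
    [0,0,-0.5,0,15],
    [0,0,-0.7,0,15],
    [0,0,-0.85,0,15],
    [0,0,-0.95,0,15]
  ]
}}

```text
time_s: 6.33
tcp_pos: [0.5739, 0.1579, 0.0905]
ee_rot: [[0.454, -0.891, 0.001], [-0.891, -0.454, 0.001], [-0.0, -0.001, -1.0]]
wrist_force: [-0.2, 0.3, -1.1]
gripper_width: 0.317
gripper_force: 30.0
```

Request:
{"method": "servo_tool", "body": {
  "targets": [
    [0,0,-0.05,0,15],
    [0,0,-0.1,0,15],
    [0,0,-0.13,0,15],
    [0,0,-0.16,0,15],
    [0,0,-0.16,0,15]
  ]
}}

```text
time_s: 6.75
tcp_pos: [0.5741, 0.158, 0.088]
ee_rot: [[0.455, -0.891, 0.002], [-0.891, -0.455, 0.0], [0.001, -0.002, -1.0]]
wrist_force: [-3.6, -0.1, 8.7]
gripper_width: 0.313
gripper_force: 29.9
```

Request:
{"method": "servo_tool", "body": {
  "targets": [
    [0,0,-0.02,0,15],
    [0,0,-0.04,0,15],
    [0,0,-0.06,0,15],
    [0,0,-0.06,0,15],
    [0,0,-0.06,0,15]
  ]
}}

```text
time_s: 7.17
tcp_pos: [0.5742, 0.158, 0.088]
ee_rot: [[0.455, -0.89, 0.003], [-0.89, -0.455, -0.0], [0.001, -0.002, -1.0]]
wrist_force: [-6.4, -1.0, 16.8]
gripper_width: 0.316
gripper_force: 30.0
```

Request:
{"method": "servo_tool", "body": {
  "targets": [
    [0,0,0.04,0,15],
    [0,0,0.05,0,50],
    [0,0,0.05,0,50],
    [0,0,0.05,0,50],
    [0,0,0.05,0,50]
  ]
}}

```text
time_s: 7.58
tcp_pos: [0.5737, 0.1579, 0.085]
ee_rot: [[0.454, -0.891, 0.0], [-0.891, -0.454, 0.0], [0.0, -0.0, -1.0]]
wrist_force: [0.3, -0.9, 0.2]
gripper_width: 0.518
gripper_force: 0.0
```

Request:
{"method": "servo_tool", "body": {
  "targets": [
    [0,0,0,0,60],
    [0,0,0,0,60],
    [0,0,0.5,0,60],
    [0,0,1.5,0,60],
    [0,0,2.7,0,60]
  ]
}}

```text
time_s: 8.0
tcp_pos: [0.5721, 0.1571, 0.1643]
ee_rot: [[0.454, -0.891, -0.006], [-0.891, -0.454, -0.003], [0.0, 0.007, -1.0]]
wrist_force: [0.7, 0.1, 0.1]
gripper_width: 0.681
gripper_force: 0.0
```

Request:
{"method": "servo_tool", "body": {
  "targets": [
    [0,0,1.2,0,60],
    [0,0,2.2,0,60],
    [0,0,2.4,0,60],
    [0,0,2.4,0,60],
    [0,0,2.4,0,60]
  ]
}}

```text
time_s: 8.42
tcp_pos: [0.573, 0.1578, 0.2373]
ee_rot: [[0.453, -0.891, -0.001], [-0.891, -0.453, 0.0], [-0.001, 0.001, -1.0]]
wrist_force: [-0.8, -0.4, -1.1]
gripper_width: 0.687
gripper_force: 0.0
```

Run:
```python
from h import *
s=r.sense();print(s["time_s"],s["tcp_pos"],s["wrist_force"])
c=r.capture("wrist"); cv2.imwrite("pics/w3.png",c["pixels"][:,:,::-1])
S=r.capture("side"); cv2.imwrite("pics/s3.png",cv2.resize(S["pixels"][200:384,70:300,::-1],None,fx=3,fy=3))
```

```text
8.4167 [0.57301803 0.15777542 0.23730756] [-0.76416867 -0.39435428 -1.07717321]
```

View pics/w3.png

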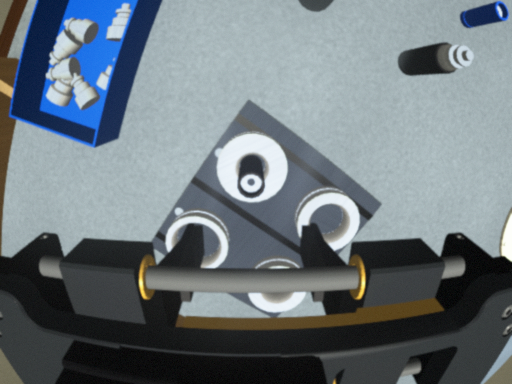

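body28 stands upright in nest33, with its piston at (251,181). I'll check its height from the two views and then go to body36.

Run:
```python
from h import *
c=r.capture("wrist");S=r.capture("side")
b=piston(c,(251,182),11)
print(b)
# piston in side: project expected
import numpy.linalg as L
def proj(c,P):
    q=L.inv(c["world_from_camera"])@np.r_[P,1]; return c["fx"]*q[0]/q[2]+c["cx"],c["fy"]*q[1]/q[2]+c["cy"]
for f in (.017,.020,.030,.040):
    p=proj(S,[.5733,.1573,f+.079]); print(f,np.round(p,1),b and wz(c,b[0],f+.079).round(4))
print(piston(S,proj(S,[.5733,.1573,.097]),7))
```

```text
None
0.017 [188.8 235.1] None
0.02 [188.6 234.1] None
0.03 [187.9 230.8] None
0.04 [187.2 227.3] None
((188.2829312865497, 234.43340643274854), array([ 7.46273756, 12.62776184]), 70)
```

Request:
{"method": "servo_tool", "body": {
  "targets": [
    [-0.29,-1.28,0,0,65],
    [-0.58,-2.56,0,0,65],
    [-0.87,-3.84,0,0,65],
    [-1.16,-5.12,0,0,65],
    [-1.45,-6.4,0,0,65]
  ]
}}

```text
time_s: 9.03
tcp_pos: [0.5289, -0.0357, 0.2369]
ee_rot: [[0.454, -0.891, -0.002], [-0.891, -0.454, -0.001], [-0.0, 0.002, -1.0]]
wrist_force: [0.7, -0.6, 1.1]
gripper_width: 0.747
gripper_force: 0.0
```

Request:
{"method": "servo_tool", "body": {
  "targets": [
    [-0.29,-1.28,0,0,65],
    [-0.58,-2.56,0,0,65],
    [-0.87,-3.84,0,0,65],
    [-1.16,-5.12,0,0,65],
    [-1.45,-6.4,0,0,65]
  ]
}}

```text
time_s: 9.45
tcp_pos: [0.4854, -0.2278, 0.2371]
ee_rot: [[0.454, -0.891, -0.002], [-0.891, -0.454, 0.0], [-0.001, 0.001, -1.0]]
wrist_force: [0.8, 0.4, -0.3]
gripper_width: 0.748
gripper_force: 0.0
```

Request:
{"method": "servo_tool", "body": {
  "targets": [
    [-0.29,-1.28,0,0,65],
    [-0.58,-2.56,0,0,65],
    [-0.9,-3.74,0,0,65],
    [-0.9,-3.74,0,0,65],
    [-0.9,-3.74,0,0,65]
  ]
}}

```text
time_s: 9.87
tcp_pos: [0.4583, -0.34, 0.2364]
ee_rot: [[0.45, -0.893, -0.003], [-0.893, -0.45, 0.001], [-0.002, 0.002, -1.0]]
wrist_force: [-0.6, -0.3, -0.6]
gripper_width: 0.748
gripper_force: 0.0
```

Run:
```python
from h import *
s=r.sense();print(s["time_s"],s["tcp_pos"])
c=r.capture("wrist"); 
for w in (16,20,24,28):
    b=piston(c,(252,178),w); print(b, b and wz(c,b[0],.089))
```

```text
9.8667 [ 0.45832201 -0.33995361  0.23640279]
None None
((249.92467559803873, 180.43297962788702), array([26.7051506 , 30.29681969]), 70) [ 0.45935834 -0.33800648]
((249.92467559803873, 180.43297962788702), array([26.7051506 , 30.29681969]), 70) [ 0.45935834 -0.33800648]
((249.92467559803873, 180.43297962788702), array([26.7051506 , 30.29681969]), 70) [ 0.45935834 -0.33800648]
```

Request:
{"method": "servo_tool", "body": {
  "targets": [
    [0,0,-1.2,0,65],
    [0,0,-2.4,0,65],
    [0,0,-3.6,0,65],
    [0,0,-4.7,0,65],
    [0,0,-5.3,0,65]
  ]
}}

```text
time_s: 10.33
tcp_pos: [0.4577, -0.3357, 0.0749]
ee_rot: [[0.455, -0.89, -0.006], [-0.89, -0.455, 0.003], [-0.006, 0.004, -1.0]]
wrist_force: [-0.1, 0.2, 0.4]
gripper_width: 0.746
gripper_force: 0.0
```

Request:
{"method": "servo_tool", "body": {
  "targets": [
    [0,0,-0.12,0,65],
    [0,0,-0.12,0,65],
    [0,0,-0.12,0,20],
    [0,0,-0.12,0,20],
    [0,0,-0.12,0,20]
  ]
}}

```text
time_s: 10.75
tcp_pos: [0.4608, -0.3386, 0.0773]
ee_rot: [[0.454, -0.891, 0.003], [-0.891, -0.454, -0.001], [0.003, -0.002, -1.0]]
wrist_force: [0.7, -0.2, 0.2]
gripper_width: 0.598
gripper_force: 0.0
```

Request:
{"method": "servo_tool", "body": {
  "targets": [
    [0,0,0,0,20],
    [0,0,0,0,20],
    [0,0,0,0,20],
    [0,0,0,0,20],
    [0,0,0,0,20]
  ]
}}

```text
time_s: 11.17
tcp_pos: [0.4598, -0.3387, 0.0762]
ee_rot: [[0.454, -0.891, 0.001], [-0.891, -0.454, -0.001], [0.001, -0.0, -1.0]]
wrist_force: [-1.5, 0.7, 4.2]
gripper_width: 0.406
gripper_force: 30.0
```

Request:
{"method": "servo_tool", "body": {
  "targets": [
    [0,0,0.6,0,20],
    [0,0,1.8,0,20],
    [0,0,3.0,0,20],
    [0,0,4.2,0,20],
    [0,0,5.2,0,20]
  ]
}}

```text
time_s: 11.58
tcp_pos: [0.4594, -0.3382, 0.2332]
ee_rot: [[0.454, -0.891, 0.001], [-0.891, -0.454, 0.0], [0.0, -0.001, -1.0]]
wrist_force: [0.9, -0.6, -2.3]
gripper_width: 0.407
gripper_force: 30.0
```

Request:
{"method": "servo_tool", "body": {
  "targets": [
    [0,0.5,0.45,0,20],
    [0,1.6,0.45,0,20],
    [0,2.8,0.45,0,20],
    [0,4.0,0.45,0,20],
    [0,5.2,0.45,0,20]
  ]
}}

```text
time_s: 12.0
tcp_pos: [0.4585, -0.1808, 0.2439]
ee_rot: [[0.452, -0.892, -0.002], [-0.892, -0.452, 0.001], [-0.002, 0.001, -1.0]]
wrist_force: [-0.4, -0.0, -2.0]
gripper_width: 0.408
gripper_force: 30.0
```

Request:
{"method": "servo_tool", "body": {
  "targets": [
    [0,1.2,0,0,20],
    [0,2.4,0,0,20],
    [0,3.6,0,0,20],
    [0,4.8,0,0,20],
    [0,6.0,0,0,20]
  ]
}}

```text
time_s: 12.42
tcp_pos: [0.4584, -0.0007, 0.2441]
ee_rot: [[0.453, -0.891, -0.002], [-0.891, -0.453, 0.0], [-0.001, 0.001, -1.0]]
wrist_force: [0.9, 0.3, -1.8]
gripper_width: 0.408
gripper_force: 30.0
```

Request:
{"method": "servo_tool", "body": {
  "targets": [
    [0,1.2,0,0,20],
    [0,2.4,0,0,20],
    [0,3.6,0,0,20],
    [0,4.8,0,0,20],
    [0,6.0,0,0,20]
  ]
}}

```text
time_s: 12.83
tcp_pos: [0.4584, 0.1792, 0.2441]
ee_rot: [[0.454, -0.891, -0.002], [-0.891, -0.454, -0.0], [-0.001, 0.002, -1.0]]
wrist_force: [0.7, -0.4, -2.8]
gripper_width: 0.407
gripper_force: 30.0
```

Request:
{"method": "servo_tool", "body": {
  "targets": [
    [0.05,1.2,0,0,20],
    [0.05,2.4,0,0,20],
    [0.05,3.4,0,0,20],
    [0.05,4.0,0,0,20],
    [0.05,4.07,0,0,20]
  ]
}}

```text
time_s: 13.25
tcp_pos: [0.4606, 0.3026, 0.2435]
ee_rot: [[0.456, -0.89, -0.001], [-0.89, -0.456, -0.0], [-0.0, 0.001, -1.0]]
wrist_force: [-0.2, 0.2, -2.2]
gripper_width: 0.409
gripper_force: 30.0
```

Request:
{"method": "servo_tool", "body": {
  "targets": [
    [0,0,0,0,20],
    [0,0,0,0,20],
    [0,0,0,0,20],
    [0,0,0,0,20],
    [0,0,0,0,20]
  ]
}}

```text
time_s: 13.67
tcp_pos: [0.4611, 0.2987, 0.2452]
ee_rot: [[0.453, -0.892, 0.0], [-0.892, -0.453, 0.0], [-0.0, -0.0, -1.0]]
wrist_force: [0.4, -0.1, -2.5]
gripper_width: 0.402
gripper_force: 30.0
```

Run:
```python
from h import *
s=r.sense();print(s["time_s"],s["tcp_pos"],s["gripper_width"],s["gripper_force"],s["wrist_force"])
c=r.capture("wrist"); cv2.imwrite("pics/w4.png",c["pixels"][:,:,::-1])
for k,hh in blobs(c,170):
    a=cv2.contourArea(k); x,y,w,h=cv2.boundingRect(k)
    if 300<a<8000 and 60<y<260 and 150<x<380:
        e=cv2.fitEllipse(k); print("in" if hh[3]>=0 else "out",a,np.round(e[0],1),np.round(e[1],1),wz(c,e[0],.040).round(4))
```

```text
13.6667 [0.46114275 0.29872079 0.24518993] 0.4017381023973664 29.97060566800883 [ 0.40331382 -0.08643028 -2.48870996]
out 610.0 [251.6 259.4] [19.4 54.3] [0.4027 0.4149]
```

View pics/w4.png

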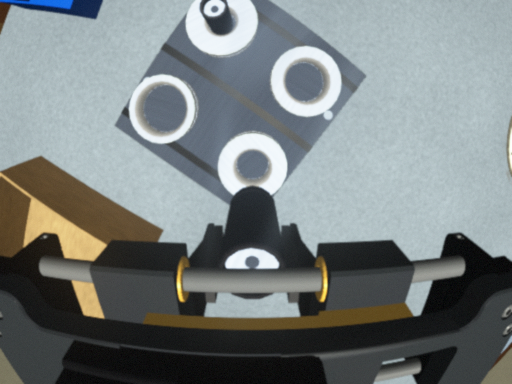

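body36 is upright over nest41, whose bore is at (252,165). body28 stays in nest33 at (216,12).

Request:
{"method": "servo_tool", "body": {
  "targets": [
    [0,0,-0.9,0,20],
    [0,0,-1.9,0,20],
    [0,0,-2.9,0,20],
    [0,0,-3.7,0,20],
    [0,0,-4.2,0,20]
  ]
}}

```text
time_s: 14.13
tcp_pos: [0.46, 0.2982, 0.1163]
ee_rot: [[0.453, -0.892, -0.003], [-0.892, -0.453, -0.003], [0.001, 0.004, -1.0]]
wrist_force: [0.2, -0.1, -2.6]
gripper_width: 0.405
gripper_force: 30.0
```

Request:
{"method": "servo_tool", "body": {
  "targets": [
    [0,0,-0.2,0,20],
    [0,0,-0.4,0,20],
    [0,0,-0.5,0,20],
    [0,0,-0.6,0,20],
    [0,0,-0.65,0,20]
  ]
}}

```text
time_s: 14.55
tcp_pos: [0.4615, 0.3001, 0.1001]
ee_rot: [[0.454, -0.891, 0.001], [-0.891, -0.454, 0.001], [-0.001, -0.002, -1.0]]
wrist_force: [-0.2, 0.6, -1.8]
gripper_width: 0.404
gripper_force: 30.0
```

Request:
{"method": "servo_tool", "body": {
  "targets": [
    [0,0,-0.04,0,20],
    [0,0,-0.08,0,20],
    [0,0,-0.12,0,20],
    [0,0,-0.15,0,20],
    [0,0,-0.15,0,20]
  ]
}}

```text
time_s: 14.97
tcp_pos: [0.4613, 0.3001, 0.0962]
ee_rot: [[0.454, -0.891, 0.001], [-0.891, -0.454, 0.001], [-0.0, -0.001, -1.0]]
wrist_force: [-1.5, -0.3, 3.7]
gripper_width: 0.406
gripper_force: 30.0
```

Request:
{"method": "servo_tool", "body": {
  "targets": [
    [0,0,0,0,60],
    [0,0,0,0,60],
    [0,0,0,0,60],
    [0,0,0,0,60],
    [0,0,0,0,60]
  ]
}}

```text
time_s: 15.38
tcp_pos: [0.4611, 0.2998, 0.0948]
ee_rot: [[0.454, -0.891, 0.0], [-0.891, -0.454, -0.0], [0.0, -0.0, -1.0]]
wrist_force: [0.1, 0.5, 0.2]
gripper_width: 0.659
gripper_force: 0.0
```

Request:
{"method": "servo_tool", "body": {
  "targets": [
    [0,0,0,0,70],
    [0,0,0.5,0,70],
    [0,0,1.5,0,70],
    [0,0,2.7,0,70],
    [0,0,3.9,0,70]
  ]
}}

```text
time_s: 15.8
tcp_pos: [0.4607, 0.2993, 0.2127]
ee_rot: [[0.454, -0.891, -0.001], [-0.891, -0.454, -0.002], [0.001, 0.002, -1.0]]
wrist_force: [1.0, 0.8, 0.0]
gripper_width: 0.795
gripper_force: 0.0
```

Request:
{"method": "servo_tool", "body": {
  "targets": [
    [0,0,0.8,0,70],
    [0,0,1.0,0,70],
    [0,0,1.0,0,70],
    [0,0,1.0,0,70],
    [0,0,1.0,0,70]
  ]
}}

```text
time_s: 16.22
tcp_pos: [0.4602, 0.2991, 0.24]
ee_rot: [[0.454, -0.891, -0.003], [-0.891, -0.454, -0.002], [0.001, 0.004, -1.0]]
wrist_force: [0.8, 0.8, -0.9]
gripper_width: 0.805
gripper_force: 0.0
```

```bash
cat >> h.py <<'E'
def proj(c,P):
    q=np.linalg.inv(c["world_from_camera"])@np.r_[P,1]; return c["fx"]*q[0]/q[2]+c["cx"],c["fy"]*q[1]/q[2]+c["cy"]
E
python3 - <<'E'
from h import *
s=r.sense();print(s["time_s"],s["tcp_pos"])
S=r.capture("side"); p=proj(S,[.461,.2995,.02+.089])
print(np.round(p,1),np.round(proj(S,[.461,.2995,.03+.089]),1))
for w in (9,11,13): print(piston(S,p,w))
c=r.capture("wrist"); 
for w in (13,16,19): print(piston(c,(252,181),w))
cv2.imwrite("pics/s5.png",cv2.resize(S["pixels"][200:384,70:300,::-1],None,fx=3,fy=3))
E
```

```text
16.2167 [0.46024448 0.29907936 0.23997796]
[212.  325.9] [211.5 323. ]
None
((212.29230842911878, 326.68464559386973), array([16.93626404, 20.74620628]), 60)
((212.28249349556168, 326.70399066421794), array([16.96220016, 20.72208214]), 60)
None
None
((250.25820614196397, 185.46180044746842), array([27.5781498 , 31.62653351]), 100)
```

View pics/s5.png

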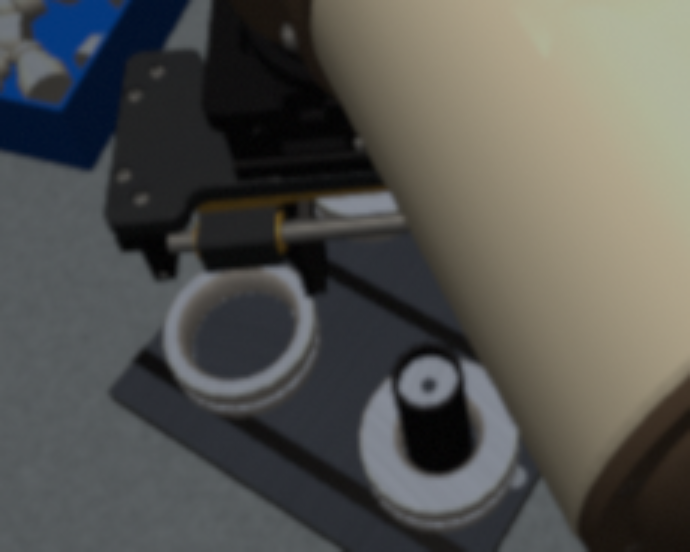

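body36 stands fully in nest41, with its piston at about (212,327) in the side image where (212,326) was expected. Next is body45.

Request:
{"method": "servo_tool", "body": {
  "targets": [
    [0.25,-1.32,0,0,75],
    [0.5,-2.64,0,0,75],
    [0.75,-3.96,0,0,75],
    [1.0,-5.28,0,0,75],
    [1.25,-6.6,0,0,75]
  ]
}}

```text
time_s: 16.73
tcp_pos: [0.4981, 0.0999, 0.2409]
ee_rot: [[0.454, -0.891, -0.002], [-0.891, -0.454, -0.001], [0.0, 0.002, -1.0]]
wrist_force: [0.8, -0.2, -0.4]
gripper_width: 0.861
gripper_force: 0.0
```

Request:
{"method": "servo_tool", "body": {
  "targets": [
    [0.25,-1.32,0,0,75],
    [0.5,-2.64,0,0,75],
    [0.75,-3.96,0,0,75],
    [1.0,-5.28,0,0,75],
    [1.25,-6.6,0,0,75]
  ]
}}

```text
time_s: 17.15
tcp_pos: [0.5357, -0.0983, 0.2408]
ee_rot: [[0.454, -0.891, -0.002], [-0.891, -0.454, -0.0], [-0.001, 0.002, -1.0]]
wrist_force: [0.8, 1.1, -0.7]
gripper_width: 0.861
gripper_force: 0.0
```

Request:
{"method": "servo_tool", "body": {
  "targets": [
    [0.25,-1.32,0,0,75],
    [0.5,-2.64,0,0,75],
    [0.75,-3.96,0,0,75],
    [1.0,-5.28,0,0,75],
    [1.25,-6.6,0,0,75]
  ]
}}

```text
time_s: 17.57
tcp_pos: [0.5732, -0.2962, 0.2403]
ee_rot: [[0.454, -0.891, -0.003], [-0.891, -0.454, 0.001], [-0.002, 0.002, -1.0]]
wrist_force: [1.4, 1.4, 0.2]
gripper_width: 0.862
gripper_force: 0.0
```

Request:
{"method": "servo_tool", "body": {
  "targets": [
    [0.24,-1.2,0,0,75],
    [0.24,-1.36,0,0,75],
    [0.24,-1.36,0,0,75],
    [0.24,-1.36,0,0,75],
    [0.24,-1.36,0,0,75]
  ]
}}

```text
time_s: 17.98
tcp_pos: [0.5806, -0.3339, 0.2414]
ee_rot: [[0.455, -0.891, -0.001], [-0.891, -0.455, 0.001], [-0.001, 0.001, -1.0]]
wrist_force: [-0.5, -0.6, 0.3]
gripper_width: 0.862
gripper_force: 0.0
```

Run:
```python
from h import *
s=r.sense();print(s["time_s"],s["tcp_pos"],s["joints"])
c=r.capture("wrist"); 
for w in (22,26,30): 
    b=piston(c,(252,185),w); print(b, b and wz(c,b[0],.099))
```

```text
17.9833 [ 0.58055477 -0.33387857  0.24137492] [-1.61055175e+01  2.64239213e+01  7.67087430e+00 -1.57543145e-02
 -7.13240935e+01  4.31594714e+01]
None None
((252.23670752363932, 179.37054435633982), array([35.99407196, 39.76882172]), 70) [ 0.58088406 -0.33539122]
((252.23670752363932, 179.37054435633982), array([35.99407196, 39.76882172]), 70) [ 0.58088406 -0.33539122]
```

Request:
{"method": "servo_tool", "body": {
  "targets": [
    [0,0,-1.2,0,75],
    [0,0,-2.4,0,75],
    [0,0,-3.6,0,75],
    [0,0,-4.6,0,75],
    [0,0,-5.1,0,75]
  ]
}}

```text
time_s: 18.45
tcp_pos: [0.5786, -0.3323, 0.0849]
ee_rot: [[0.455, -0.89, -0.006], [-0.89, -0.455, 0.003], [-0.005, 0.004, -1.0]]
wrist_force: [0.1, -0.4, 0.9]
gripper_width: 0.862
gripper_force: 0.0
```

Request:
{"method": "servo_tool", "body": {
  "targets": [
    [0,0,-0.11,0,75],
    [0,0,-0.11,0,75],
    [0,0,-0.11,0,30],
    [0,0,-0.11,0,30],
    [0,0,-0.11,0,30]
  ]
}}

```text
time_s: 18.87
tcp_pos: [0.5819, -0.3352, 0.0878]
ee_rot: [[0.454, -0.891, 0.004], [-0.891, -0.454, -0.001], [0.003, -0.003, -1.0]]
wrist_force: [-0.0, -0.4, -0.4]
gripper_width: 0.714
gripper_force: 0.0
```

Request:
{"method": "servo_tool", "body": {
  "targets": [
    [0,0,0,0,30],
    [0,0,0,0,30],
    [0,0,0,0,30],
    [0,0,0,0,30],
    [0,0,0,0,30]
  ]
}}

```text
time_s: 19.28
tcp_pos: [0.5809, -0.3353, 0.0863]
ee_rot: [[0.454, -0.891, 0.0], [-0.891, -0.454, -0.0], [0.001, -0.0, -1.0]]
wrist_force: [-1.0, 0.7, 3.6]
gripper_width: 0.509
gripper_force: 30.0
```

Request:
{"method": "servo_tool", "body": {
  "targets": [
    [0,0,0.4,0,30],
    [0,0,1.2,0,30],
    [0,0,2.1,0,30],
    [0,0,3.0,0,30],
    [0,0,3.9,0,30]
  ]
}}

```text
time_s: 19.7
tcp_pos: [0.58, -0.3345, 0.2029]
ee_rot: [[0.453, -0.891, -0.002], [-0.891, -0.453, 0.002], [-0.002, 0.001, -1.0]]
wrist_force: [0.8, 0.6, -4.3]
gripper_width: 0.51
gripper_force: 30.0
```

Request:
{"method": "servo_tool", "body": {
  "targets": [
    [0,0,0.9,0,30],
    [0,0,1.5,0,30],
    [0,0,1.7,0,30],
    [-0.1,0.4,1.75,0,30],
    [-0.3,1.2,1.75,0,30]
  ]
}}

```text
time_s: 20.12
tcp_pos: [0.5712, -0.2996, 0.2533]
ee_rot: [[0.451, -0.893, -0.002], [-0.893, -0.451, 0.001], [-0.002, 0.001, -1.0]]
wrist_force: [0.3, 1.2, -4.3]
gripper_width: 0.511
gripper_force: 30.0
```

Request:
{"method": "servo_tool", "body": {
  "targets": [
    [-0.25,1,0,0,30],
    [-0.5,2,0,0,30],
    [-0.75,3,0,0,30],
    [-1,4,0,0,30],
    [-1.25,5,0,0,30]
  ]
}}

```text
time_s: 20.53
tcp_pos: [0.5321, -0.147, 0.2528]
ee_rot: [[0.453, -0.891, -0.005], [-0.891, -0.453, 0.001], [-0.003, 0.004, -1.0]]
wrist_force: [2.0, 0.7, -3.2]
gripper_width: 0.509
gripper_force: 30.0
```

Request:
{"method": "servo_tool", "body": {
  "targets": [
    [-0.25,1,0,0,30],
    [-0.5,2,0,0,30],
    [-0.75,3,0,0,30],
    [-1,4,0,0,30],
    [-1.25,5,0,0,30]
  ]
}}

```text
time_s: 20.95
tcp_pos: [0.4943, 0.0025, 0.2532]
ee_rot: [[0.453, -0.891, -0.004], [-0.891, -0.453, -0.0], [-0.002, 0.004, -1.0]]
wrist_force: [0.6, 0.9, -3.2]
gripper_width: 0.509
gripper_force: 30.0
```

Request:
{"method": "servo_tool", "body": {
  "targets": [
    [-0.25,1,0,0,30],
    [-0.5,2,0,0,30],
    [-0.75,3,0,0,30],
    [-1,4,0,0,30],
    [-1.2,4.8,0,0,30]
  ]
}}

```text
time_s: 21.37
tcp_pos: [0.4583, 0.1464, 0.2533]
ee_rot: [[0.454, -0.891, -0.004], [-0.891, -0.454, -0.001], [-0.001, 0.004, -1.0]]
wrist_force: [0.6, 0.3, -3.8]
gripper_width: 0.515
gripper_force: 30.0
```

Request:
{"method": "servo_tool", "body": {
  "targets": [
    [-0.2,0.7,0,0,30],
    [-0.29,1.0,0,0,30],
    [-0.29,1.08,0,0,30],
    [-0.29,1.08,0,0,30],
    [-0.29,1.08,0,0,30]
  ]
}}

```text
time_s: 21.78
tcp_pos: [0.4516, 0.1765, 0.2544]
ee_rot: [[0.453, -0.891, -0.002], [-0.891, -0.453, -0.001], [0.0, 0.002, -1.0]]
wrist_force: [0.3, 0.5, -3.1]
gripper_width: 0.51
gripper_force: 30.0
```

Run:
```python
from h import *
s=r.sense();print(s["time_s"],s["tcp_pos"],s["gripper_width"],s["gripper_force"],s["wrist_force"],s["moment"])
c=r.capture("wrist"); cv2.imwrite("pics/w6.png",c["pixels"][:,:,::-1])
```

```text
21.7833 [0.45163703 0.17652744 0.25444433] 0.5102884861359268 29.99732459258098 [ 0.29880472  0.52583462 -3.10086037] [-0.0199015  -0.04822795 -0.04730483]
```

View pics/w6.png

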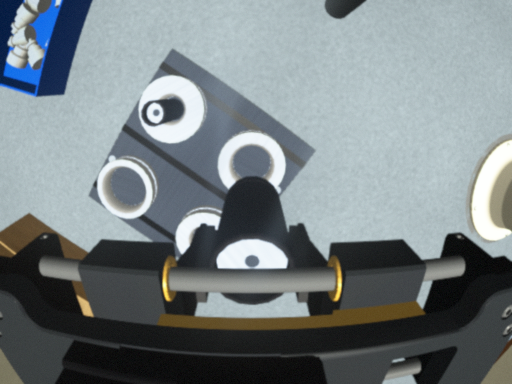

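body45 is upright over nest50, whose bore is at (251,163).

Request:
{"method": "servo_tool", "body": {
  "targets": [
    [0,0,-0.7,0,30],
    [0,0,-1.7,0,30],
    [0,0,-2.7,0,30],
    [0,0,-3.6,0,30],
    [0,0,-4.2,0,30]
  ]
}}

```text
time_s: 22.25
tcp_pos: [0.451, 0.1753, 0.1266]
ee_rot: [[0.452, -0.892, -0.003], [-0.892, -0.451, -0.002], [0.0, 0.004, -1.0]]
wrist_force: [-0.5, -0.2, -3.0]
gripper_width: 0.508
gripper_force: 30.0
```

Request:
{"method": "servo_tool", "body": {
  "targets": [
    [0,0,-0.2,0,30],
    [0,0,-0.4,0,30],
    [0,0,-0.5,0,30],
    [0,0,-0.6,0,30],
    [0,0,-0.65,0,30]
  ]
}}

```text
time_s: 22.67
tcp_pos: [0.4526, 0.1775, 0.1103]
ee_rot: [[0.454, -0.891, 0.001], [-0.891, -0.454, 0.001], [-0.0, -0.002, -1.0]]
wrist_force: [0.5, -1.4, -4.3]
gripper_width: 0.513
gripper_force: 30.0
```

Request:
{"method": "servo_tool", "body": {
  "targets": [
    [0,0,-0.04,0,30],
    [0,0,-0.08,0,30],
    [0,0,-0.12,0,30],
    [0,0,-0.15,0,30],
    [0,0,-0.15,0,30]
  ]
}}

```text
time_s: 23.08
tcp_pos: [0.4523, 0.1776, 0.1062]
ee_rot: [[0.454, -0.891, 0.001], [-0.891, -0.454, 0.0], [0.0, -0.001, -1.0]]
wrist_force: [-2.6, -1.1, 4.3]
gripper_width: 0.511
gripper_force: 30.0
```

Request:
{"method": "servo_tool", "body": {
  "targets": [
    [0,0,0,0,70],
    [0,0,0,0,70],
    [0,0,0,0,70],
    [0,0,0,0,70],
    [0,0,0,0,70]
  ]
}}

```text
time_s: 23.5
tcp_pos: [0.4522, 0.1775, 0.1051]
ee_rot: [[0.454, -0.891, 0.0], [-0.891, -0.454, 0.0], [-0.0, -0.0, -1.0]]
wrist_force: [-0.5, -0.3, 0.4]
gripper_width: 0.767
gripper_force: 0.0
```

Request:
{"method": "servo_tool", "body": {
  "targets": [
    [0,0,0,0,85],
    [0,0,0.5,0,85],
    [0,0,1.5,0,85],
    [0,0,2.7,0,85],
    [0,0,3.9,0,85]
  ]
}}

```text
time_s: 23.92
tcp_pos: [0.4516, 0.1769, 0.223]
ee_rot: [[0.454, -0.891, -0.001], [-0.891, -0.454, -0.001], [0.001, 0.002, -1.0]]
wrist_force: [1.1, 0.9, 0.1]
gripper_width: 0.971
gripper_force: 0.0
```

Request:
{"method": "servo_tool", "body": {
  "targets": [
    [0,0,0.8,0,85],
    [0,0,1.0,0,85],
    [0,0,1.0,0,85],
    [0,0,1.0,0,85],
    [0,0,1.0,0,85]
  ]
}}

```text
time_s: 24.33
tcp_pos: [0.4512, 0.1768, 0.2503]
ee_rot: [[0.453, -0.891, -0.003], [-0.891, -0.453, -0.002], [0.0, 0.004, -1.0]]
wrist_force: [-0.5, 0.0, -0.7]
gripper_width: 0.976
gripper_force: 0.0
```

Run:
```python
from h import *
s=r.sense();print(s["time_s"],s["tcp_pos"])
c=r.capture("wrist"); print(r.sense()["gripper_width"])
for w in (20,24,28,32):
    b=piston(c,(252,182),w); print(b, b and wz(c,b[0],.119))
```

```text
24.3333 [0.45117097 0.17679272 0.25031811]
0.9777735855368036
None None
((250.21761724122632, 184.3016183060473), array([36.82250977, 40.87596512]), 90) [0.45221708 0.1774728 ]
((250.21761724122632, 184.3016183060473), array([36.82250977, 40.87596512]), 90) [0.45221708 0.1774728 ]
((250.21761724122632, 184.3016183060473), array([36.82250977, 40.87596512]), 90) [0.45221708 0.1774728 ]
```

Request:
{"method": "servo_tool", "body": {
  "targets": [
    [0.44,-1.21,0,0,85],
    [0.88,-2.42,0,0,85],
    [1.32,-3.63,0,0,85],
    [1.76,-4.84,0,0,85],
    [2.2,-6.05,0,0,85]
  ]
}}

```text
time_s: 24.8
tcp_pos: [0.5178, -0.0059, 0.2506]
ee_rot: [[0.454, -0.891, -0.003], [-0.891, -0.454, -0.001], [-0.001, 0.003, -1.0]]
wrist_force: [1.5, 1.4, 0.1]
gripper_width: 0.976
gripper_force: 0.0
```

Request:
{"method": "servo_tool", "body": {
  "targets": [
    [0.44,-1.21,0,0,85],
    [0.88,-2.42,0,0,85],
    [1.32,-3.63,0,0,85],
    [1.76,-4.84,0,0,85],
    [2.24,-6.07,0,0,85]
  ]
}}

```text
time_s: 25.22
tcp_pos: [0.585, -0.1881, 0.2502]
ee_rot: [[0.454, -0.891, -0.003], [-0.891, -0.454, 0.0], [-0.002, 0.003, -1.0]]
wrist_force: [1.4, 1.4, -0.2]
gripper_width: 0.975
gripper_force: 0.0
```

Request:
{"method": "servo_tool", "body": {
  "targets": [
    [0,0,0,0,85],
    [0,0,0,0,85],
    [0,0,0,0,85],
    [0,0,0,0,85],
    [0,0,0,0,85]
  ]
}}

```text
time_s: 25.63
tcp_pos: [0.585, -0.185, 0.2521]
ee_rot: [[0.455, -0.89, -0.0], [-0.89, -0.455, 0.0], [-0.0, 0.0, -1.0]]
wrist_force: [-0.2, 0.0, -0.7]
gripper_width: 0.981
gripper_force: 0.0
```

Run:
```python
from h import *
s=r.sense();print(s["time_s"],s["tcp_pos"])
c=r.capture("wrist"); cv2.imwrite("pics/w7.png",c["pixels"][:,:,::-1])
for w in (26,30,34,38): 
    b=piston(c,(252,182),w); print(b, b and wz(c,b[0],.109))
```

```text
25.6333 [ 0.58498461 -0.18501275  0.25210003]
((251.97927781592801, 178.84477620481397), array([45.74732208, 49.72031784]), 90) [ 0.58583392 -0.18679154]
((251.97585475170553, 178.7404608916389), array([46.41886902, 50.65656281]), 70) [ 0.58588682 -0.18688736]
((251.97585475170553, 178.7404608916389), array([46.41886902, 50.65656281]), 70) [ 0.58588682 -0.18688736]
((251.97585475170553, 178.74046089163892), array([46.41886902, 50.65656281]), 70) [ 0.58588682 -0.18688736]
```

View pics/w7.png

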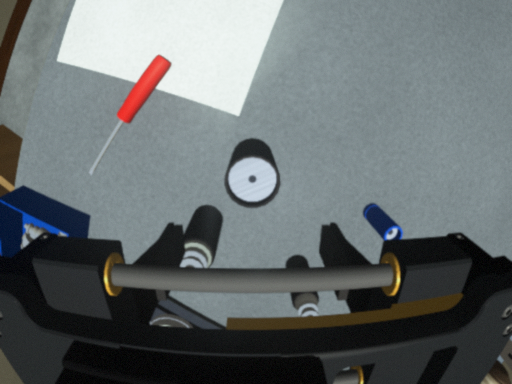

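body56's piston is at (252,179), centred between the open fingers. finished45 at (200,240) is clear of them by about 96 mm across the gripper. Descending.

Request:
{"method": "servo_tool", "body": {
  "targets": [
    [0,0,-1.1,0,85],
    [0,0,-2.2,0,85],
    [0,0,-3.3,0,85],
    [0,0,-4.3,0,85],
    [0,0,-4.9,0,85]
  ]
}}

```text
time_s: 26.1
tcp_pos: [0.5833, -0.1849, 0.1021]
ee_rot: [[0.455, -0.891, -0.004], [-0.891, -0.455, 0.001], [-0.003, 0.004, -1.0]]
wrist_force: [-0.2, -0.6, 0.4]
gripper_width: 0.979
gripper_force: 0.0
```

Request:
{"method": "servo_tool", "body": {
  "targets": [
    [0,0,-0.2,0,85],
    [0,0,-0.25,0,85],
    [0,0,-0.25,0,40],
    [0,0,-0.25,0,40],
    [0,0,-0.25,0,40]
  ]
}}

```text
time_s: 26.52
tcp_pos: [0.5864, -0.1863, 0.0996]
ee_rot: [[0.454, -0.891, 0.004], [-0.891, -0.454, -0.0], [0.002, -0.003, -1.0]]
wrist_force: [-0.2, 0.9, 0.2]
gripper_width: 0.829
gripper_force: 0.0
```

Request:
{"method": "servo_tool", "body": {
  "targets": [
    [0,0,0,0,40],
    [0,0,0,0,40],
    [0,0,0,0,40],
    [0,0,0,0,40],
    [0,0,0,0,40]
  ]
}}

```text
time_s: 26.93
tcp_pos: [0.5854, -0.1864, 0.0985]
ee_rot: [[0.454, -0.891, 0.001], [-0.891, -0.454, -0.0], [0.001, -0.0, -1.0]]
wrist_force: [-2.0, 0.6, 5.2]
gripper_width: 0.636
gripper_force: 29.8
```

Request:
{"method": "servo_tool", "body": {
  "targets": [
    [0,0,0.3,0,40],
    [0,0,0.9,0,40],
    [0,0,1.6,0,40],
    [0,0,2.4,0,40],
    [0,0,3.2,0,40]
  ]
}}

```text
time_s: 27.35
tcp_pos: [0.5835, -0.1857, 0.1921]
ee_rot: [[0.453, -0.891, -0.006], [-0.891, -0.453, 0.002], [-0.004, 0.004, -1.0]]
wrist_force: [0.1, 0.1, -7.1]
gripper_width: 0.635
gripper_force: 30.2
```

Request:
{"method": "servo_tool", "body": {
  "targets": [
    [0,0,0.8,0,40],
    [0,0,1.6,0,40],
    [0,0,2.4,0,40],
    [0,0,2.9,0,40],
    [0,0,3.1,0,40]
  ]
}}

```text
time_s: 27.77
tcp_pos: [0.5854, -0.1861, 0.2879]
ee_rot: [[0.454, -0.891, 0.002], [-0.891, -0.454, 0.001], [0.0, -0.002, -1.0]]
wrist_force: [0.4, 0.5, -6.9]
gripper_width: 0.637
gripper_force: 30.2
```

Run:
```python
from h import *
s=r.sense();print(s["time_s"],s["tcp_pos"],s["gripper_width"],s["gripper_force"],s["wrist_force"],s["moment"])
c=r.capture("wrist"); cv2.imwrite("pics/w8.png",c["pixels"][:,:,::-1])
```

```text
27.7667 [ 0.58540724 -0.18609367  0.28790126] 0.6370917421056355 30.16585215886778 [ 0.43799307  0.45837126 -6.91342224] [ 0.00621043 -0.19856966  0.00865862]
```

View pics/w8.png

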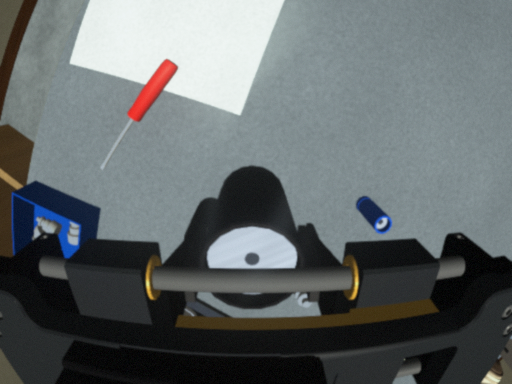

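body56 is held upright with its piston at (251,250). Now carrying it to nest61.

Request:
{"method": "servo_tool", "body": {
  "targets": [
    [0,0.3,0,0,40],
    [0,1.0,0,0,40],
    [0,1.9,0,0,40],
    [0,2.8,0,0,40],
    [0,3.7,0,0,40]
  ]
}}

```text
time_s: 28.23
tcp_pos: [0.5836, -0.0736, 0.2834]
ee_rot: [[0.453, -0.892, -0.006], [-0.892, -0.453, 0.001], [-0.004, 0.005, -1.0]]
wrist_force: [1.3, -0.2, -7.4]
gripper_width: 0.637
gripper_force: 30.2
```

Request:
{"method": "servo_tool", "body": {
  "targets": [
    [0.05,0.9,0,0,40],
    [0.05,1.8,0,0,40],
    [0.05,2.7,0,0,40],
    [0.05,3.6,0,0,40],
    [0.1,4.5,0,0,40]
  ]
}}

```text
time_s: 28.65
tcp_pos: [0.5863, 0.0615, 0.2836]
ee_rot: [[0.454, -0.891, -0.006], [-0.891, -0.454, -0.001], [-0.002, 0.006, -1.0]]
wrist_force: [0.3, 0.1, -5.8]
gripper_width: 0.641
gripper_force: 30.2
```

Request:
{"method": "servo_tool", "body": {
  "targets": [
    [0.05,0.9,0,0,40],
    [0.05,1.8,0,0,40],
    [0.05,2.7,0,0,40],
    [0.1,3.6,0,0,40],
    [0.1,4.5,0,0,40]
  ]
}}

```text
time_s: 29.07
tcp_pos: [0.5896, 0.1963, 0.2834]
ee_rot: [[0.454, -0.891, -0.006], [-0.891, -0.454, -0.002], [-0.001, 0.006, -1.0]]
wrist_force: [0.1, 0.5, -6.9]
gripper_width: 0.64
gripper_force: 30.2
```

Request:
{"method": "servo_tool", "body": {
  "targets": [
    [0.05,0.9,0,0,40],
    [0.05,1.7,0,0,40],
    [0.05,2.4,0,0,40],
    [0.05,2.8,0,0,40],
    [0.05,2.97,0,0,40]
  ]
}}

```text
time_s: 29.48
tcp_pos: [0.5915, 0.2857, 0.2836]
ee_rot: [[0.455, -0.89, -0.004], [-0.89, -0.455, -0.002], [-0.0, 0.005, -1.0]]
wrist_force: [-0.4, -0.0, -7.3]
gripper_width: 0.635
gripper_force: 30.2
```

Request:
{"method": "servo_tool", "body": {
  "targets": [
    [0,0,0,0,40],
    [0,0,0,0,40],
    [0,0,0,0,40],
    [0,0,0,0,40],
    [0,0,0,0,40]
  ]
}}

```text
time_s: 29.9
tcp_pos: [0.5929, 0.2828, 0.287]
ee_rot: [[0.453, -0.892, 0.0], [-0.892, -0.453, 0.0], [-0.0, -0.0, -1.0]]
wrist_force: [-0.6, 0.3, -6.7]
gripper_width: 0.636
gripper_force: 30.2
```

Run:
```python
from h import *
s=r.sense();print(s["time_s"],s["tcp_pos"],s["gripper_width"],s["gripper_force"],s["wrist_force"],s["moment"])
c=r.capture("wrist"); cv2.imwrite("pics/w9.png",c["pixels"][:,:,::-1])
```

```text
29.9 [0.59288231 0.2827649  0.28696605] 0.6363910453801507 30.167397764036537 [-0.63313968  0.33590316 -6.69904348] [ 0.05693403 -0.04123249  0.00851578]
```

View pics/w9.png

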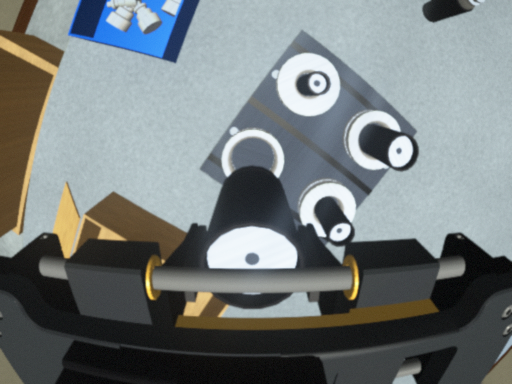

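body56 is over nest61, whose bore is at (253,155). The other three bodies stand in their nests at (317,84), (402,151) and (340,231). The piston pixel has not moved, so the body hasn't slipped in the grip.

Request:
{"method": "servo_tool", "body": {
  "targets": [
    [0,0,-0.6,0,40],
    [0,0,-1.5,0,40],
    [0,0,-2.4,0,40],
    [0,0,-3.3,0,40],
    [0,0,-4.0,0,40]
  ]
}}

```text
time_s: 30.37
tcp_pos: [0.592, 0.2829, 0.1646]
ee_rot: [[0.453, -0.892, -0.002], [-0.892, -0.453, -0.001], [-0.0, 0.002, -1.0]]
wrist_force: [-0.7, 0.4, -6.8]
gripper_width: 0.635
gripper_force: 30.2
```

Request:
{"method": "servo_tool", "body": {
  "targets": [
    [0,0,-0.4,0,40],
    [0,0,-0.7,0,40],
    [0,0,-1.0,0,40],
    [0,0,-1.2,0,40],
    [0,0,-1.3,0,40]
  ]
}}

```text
time_s: 30.78
tcp_pos: [0.593, 0.284, 0.1277]
ee_rot: [[0.454, -0.891, 0.0], [-0.891, -0.454, 0.0], [-0.0, -0.001, -1.0]]
wrist_force: [-0.7, 0.4, -6.9]
gripper_width: 0.639
gripper_force: 30.2
```

Request:
{"method": "servo_tool", "body": {
  "targets": [
    [0,0,-0.06,0,40],
    [0,0,-0.12,0,40],
    [0,0,-0.18,0,40],
    [0,0,-0.22,0,40],
    [0,0,-0.22,0,40]
  ]
}}

```text
time_s: 31.2
tcp_pos: [0.5927, 0.2839, 0.1211]
ee_rot: [[0.454, -0.891, 0.0], [-0.891, -0.454, 0.0], [-0.0, -0.0, -1.0]]
wrist_force: [-1.2, -0.5, -6.8]
gripper_width: 0.636
gripper_force: 30.2
```

Request:
{"method": "servo_tool", "body": {
  "targets": [
    [0,0,-0.04,0,40],
    [0,0,-0.08,0,40],
    [0,0,-0.1,0,40],
    [0,0,-0.13,0,40],
    [0,0,-0.13,0,40]
  ]
}}

```text
time_s: 31.62
tcp_pos: [0.5929, 0.2839, 0.1185]
ee_rot: [[0.454, -0.891, 0.001], [-0.891, -0.454, 0.0], [0.0, -0.001, -1.0]]
wrist_force: [-2.1, -0.5, 1.7]
gripper_width: 0.641
gripper_force: 29.9
```

Contact, with the body's underside at about 20 mm, the same as the others. Releasing.

Request:
{"method": "servo_tool", "body": {
  "targets": [
    [0,0,0,0,80],
    [0,0,0,0,80],
    [0,0,0,0,80],
    [0,0,0,0,80],
    [0,0,0,0,80]
  ]
}}

```text
time_s: 32.03
tcp_pos: [0.5932, 0.284, 0.1175]
ee_rot: [[0.454, -0.891, 0.001], [-0.891, -0.454, 0.001], [-0.0, -0.001, -1.0]]
wrist_force: [-0.6, -0.4, 0.1]
gripper_width: 0.892
gripper_force: 0.0
```

Request:
{"method": "servo_tool", "body": {
  "targets": [
    [0,0,0,0,85],
    [0,0,0,0,85],
    [0,0,0.5,0,85],
    [0,0,1.5,0,85],
    [0,0,2.7,0,85]
  ]
}}

```text
time_s: 32.45
tcp_pos: [0.5915, 0.283, 0.1963]
ee_rot: [[0.454, -0.891, -0.005], [-0.891, -0.454, -0.004], [0.001, 0.006, -1.0]]
wrist_force: [0.1, -0.4, 0.4]
gripper_width: 0.973
gripper_force: 0.0
```

Request:
{"method": "servo_tool", "body": {
  "targets": [
    [0,0,1.2,0,85],
    [0,0,2.4,0,85],
    [0,0.5,3.0,0,85],
    [0,1.5,3.0,0,85],
    [0,2.7,3.0,0,85]
  ]
}}

```text
time_s: 32.87
tcp_pos: [0.5936, 0.3645, 0.2918]
ee_rot: [[0.451, -0.892, 0.004], [-0.892, -0.451, 0.004], [-0.001, -0.005, -1.0]]
wrist_force: [0.5, 0.1, -0.4]
gripper_width: 0.978
gripper_force: 0.0
```

Request:
{"method": "servo_tool", "body": {
  "targets": [
    [-1.0,1.0,0,0,85],
    [-2.0,2.0,0,0,85],
    [-3.0,3.0,0,0,85],
    [-4.0,4.0,0,0,85],
    [-5.0,5.0,0,0,85]
  ]
}}

```text
time_s: 33.28
tcp_pos: [0.4439, 0.5133, 0.2882]
ee_rot: [[0.454, -0.891, 0.0], [-0.891, -0.454, 0.0], [0.0, -0.0, -1.0]]
wrist_force: [0.1, -0.1, 0.1]
gripper_width: 0.976
gripper_force: 0.0
```

Request:
{"method": "servo_tool", "body": {
  "targets": [
    [-1.0,1.0,0,0,85],
    [-2.0,2.0,0,0,85],
    [-2.5,2.5,0,0,85],
    [-2.5,2.5,0,0,85],
    [-2.5,2.5,0,0,85]
  ]
}}

```text
time_s: 33.7
tcp_pos: [0.3691, 0.5881, 0.2876]
ee_rot: [[0.456, -0.89, -0.0], [-0.89, -0.456, -0.001], [0.001, 0.0, -1.0]]
wrist_force: [-0.1, -0.2, -0.7]
gripper_width: 0.978
gripper_force: 0.0
```

Run:
```python
from h import *
s=r.sense();print(s["time_s"],s["tcp_pos"])
T=r.capture("top");S=r.capture("side")
cv2.imwrite("pics/t10.png",cv2.resize(np.hstack([T["pixels"][110:260,110:350],S["pixels"][70:384,70:310][60:,:][:150]])[:,:,::-1],None,fx=1.6,fy=1.6))
cv2.imwrite("pics/t10.png",cv2.resize(T["pixels"][110:260,110:350,::-1],None,fx=3,fy=3))
for n,x,y,h,w in(("28",.5734,.1577,.085,8),("36",.4609,.2996,.095,9),("45",.4519,.1772,.105,12),("56",.5926,.2837,.115,15)):
    P=[x,y,.020+h-.006]; L=[]
    for c in (T,S):
        for ww in (w,w+2,w+4):
            b=piston(c,proj(c,P),ww)
            if b: break
        L.append(b)
        print(n,b and onz(c,b[0],P[2])[:2].round(4))
    if all(L): print("  cross",cross(T,L[0][0],S,L[1][0])[0].round(4),"nominal",P)
```

```text
33.7 [0.36911789 0.58813381 0.28761457]
28 [0.5737 0.1593]
28 [0.5735 0.1581]
  cross [0.5731 0.159  0.1004] nominal [0.5734, 0.1577, 0.099]
36 [0.4608 0.301 ]
36 [0.4601 0.3005]
  cross [0.4603 0.3007 0.1097] nominal [0.4609, 0.2996, 0.109]
45 [0.4519 0.1781]
45 [0.4514 0.1778]
  cross [0.4516 0.178  0.1194] nominal [0.4519, 0.1772, 0.119]
56 [0.5929 0.2845]
56 [0.5921 0.2844]
  cross [0.5925 0.2844 0.1289] nominal [0.5926, 0.2837, 0.129]
```

View pics/t10.png

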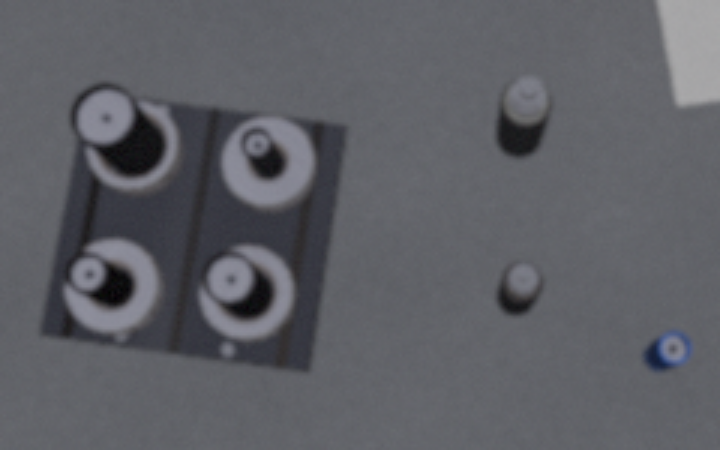

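All four bodies stand upright in the right nests, within 2 mm of nominal. The finished cartridges at (527,100) and (521,280) have not moved, and the arm is clear. Handing in.

```bash
python3 -c "
from station import r
print(r.finish_job())"
```

```text
the job is handed in; nothing more can be done
None
```

All four open bodies stand upright and released in their matching nests, within about 2 mm of nominal by camera; the finished cartridges look unmoved, and the job was handed in at about 34 s, with no verdict returned.

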